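Raise the reagent bay's counterweighted barrier and push the jar in

ROBOT

A 6-joint arm with a two-finger parallel gripper is mounted at the origin on the work surface. World frame = base frame: x ahead of the robot, y to its left, z up, the work surface at z = 0. Lengths are in mm, angles in rad, forces in N, time in s.
With the tool pointing down it reaches from about 275 to 1000 mm from the base axis. Payload 8.4 kg.
Tool frame: the origin (TCP) lies midway between the tips of the shut fingers; the grasp point (between the pads) lies grip_depth behind it (grip_depth is the distance from the TCP to the grasp point, in mm); z points along the fingers, y is the line along which they close (so a half turn about z gives the same grasp; the last joint's range is limited). The gripper opens to 85 mm and grips with 20 to 120 N. Pads are 22 mm wide; open, the fingers measure 114 mm over their backs; the gripper's body (76 mm by 85 mm) begins 54 mm behind the grasp point. The pads swing forward as they close: fully open they stand 13 mm farther back than shut.
Start: joints at [1.244, 0.353, 1.633, -0, 1.155, -0.002], TCP at [199.448, 592.325, 231.281] pointing down, gripper open.
Joint ranges: [-2.63, 2.63], [-0.92, 2.1], [0.06, 2.66], [-1.3, 4.44], [0, 2.69], [-3.02, 3.02]. Speed limits (rad/s): [2.22, 2.22, 2.79, 3.14, 3.14, 3.14].

INTERFACE

Orientations are given as [roll, pitch, yaw] about the fixed x, y, z axes, in that order (R = Rz(yaw) Ry(pitch) Rx(roll)).
In Python, from rig import * gives the robot as it stands.
- The arm moves only by the shell command python3 -m creep 'ROWS' [FORCE]. ROWS is JSON, a list of rows, each an object of numbers: "x", "y", "z": the shift along the tool's x, y, z in mm; "rx", "ry", "rz": the turn, a rotation vector about the tool's x, y, z in rad; "hand": the finger opening in mm, from 0 to 85.4. A call has 1 to 20 rows; each row shifts and turns the commanded pose from where the row before left it, along the tool's axes as they then stand; what a row does not reach is not made up. A row lasts 1/8 s, in which the tool goes at most 62.5 mm and 10.7 degrees, less where a joint would pass 70% of its speed; a pose out of reach is approached as far as the arm can. A call with a gripper value outside its range is refused whole. The fingers move at their own pace and stop on an object; FORCE is the grip in N (left out, the last holds). Time passes only in rows, so rows that do not move let the fingers close. It gives the time, the measured TCP pose, the force, the opening and the grip force at its end, in the units of the state.
- sense(): the state, without advancing time (a new reading comes with each control period).
- grab_frame(name): name is "scene" or "top" or "wrist"; returns the picture (384x512x3 uint8, red, green, blue); there is no depth.
- get_calibration(name): a dict with "K" (3x3 intrinsics, pixels), "R" (3x3) and "t" (3): a world point X has camera coordinates R X + t. Camera axes: x right, y down, z forward; pixel columns grow to the right and rows downward; lengths in mm; the calibration is good to about 2 mm. The wrist camera is an equidistant fisheye: a pixel r from the principal point sees the ray r / f radians off the axis. A picture is of the moment at which its call begins: read the wrist's pose just before it. get_calibration takes no time and is no camera call; for the wrist camera it gives the pose at the moment of the call.
- sign_off(): hands the job in; it is judged then, once.
The state is a dict: "clock": time; "qpos": joint angles; "qvel": joint speeds; "joint_efforts": joint torques, N m; "eef_pos": TCP position; "tcp_rot": TCP orientation; "contact_force": force on the tool from outside, world axes, zero at the start; "wrist_torque": the same for the moment, N m; "opening": opening from 0.0 (shut) to 1.0 (fully open); "grasp_force": force on a finger pad.
Only numpy, scipy, OpenCV 4.12 (cv2) and the standard library are available. Lean on these libraries where they do the work, as an engineer would, in place of code of your own. Each camera call takes 0.05 s, during which the arm holds its last target. There are 200 camera calls.

TASK

Push the red and white counterweighted barrier bar of the reagent bay up past its balance point so that it stays raised. Then push the white jar with the black lid along the bench through the gate until the whole jar stands inside the bay, behind the gate line, without lifting it or tipping it over. Leave the bar up and do not shift any of the other bottles, jars or the beaker.

Things in the scene. Friction and masses are not known exactly. Their poses are not given: they have to be found in the camera images.
- bay: Reagent bay fixed to the bench (place and turn vary). Origin: on the bench, under the middle of the gate line (x = 0 of its frame); x leads into the bay, y to the left seen from the robot, z up. Teal floor marking, flush with the bench, from x = 0 to 215 mm, 285 wide; side rails 35 high at y = +-149 from x = 25 on; teal back panel 120 high at x = 215. Passage between the posts about 275 mm wide.
- barrier (a joint): Hinge angle of the red and white bar, rad: 0 = down, level across the gate; grows as the free (left) end rises; stop at 1.5, almost upright. The axis is the bay's x axis. Balance is at about 0.8 rad: below it the bar falls back, above it it goes on up by itself and stays. Raising it takes about 1 N at the push point. Steel counterweight disc (52 across, 28 thick) 20 mm right of and 50 above the hinge.
- barrier_hinge (a point): Point on the hinge axis in the bar's centre line: in the bay's frame x = 0, y = -155, z = 88 mm. Just beyond it stands the grey hinge post, 110 mm high, 28 x 30 mm, centred at x = 32, y = -155 mm.
- rest_top (a point): Middle of the top of the thin dark rest post (16 x 10 mm, 80 mm high) at the left of the gate: in the bay's frame x = 0, y = 144 mm. The bar lies on it when down.
- barrier_push (a point): Point on the bar's centre line 240 mm from the hinge, towards the free end; moves with the bar (y along the bar). The bar is round, 14 mm thick, with a 20 mm black ball at its free end, 315 mm from the hinge. Beneath it, when down, 81 mm of free space: fingers sloping forward and down at about 45 degrees from the robot's side fit under it and can push it up.
- jar: White reagent jar with a black lid, 76 mm across, 85 mm high, about 0.3 kg, loose, standing upright on the bench in front of the gate (115 to 140 mm before the gate line, right of the push point). Origin: centre of its underside. Too tall to pass under the lowered bar. Pushed by the fingertips low down (within 30 mm of the bench) it slides without tipping; fingers leaning a little forward keep the gripper's body off its lid.
- bottle_left: White bottle with a red cap, 50 mm across, 130 mm high, loose, at the back left of the bay, its centre about 178 mm beyond the gate line. Origin: centre of its underside. Leave alone.
- bottle_right: Clear bottle with a red cap, same size, at the back right of the bay. Origin: centre of its underside. Leave alone.
- orange_jar: Small white jar with an orange lid, 60 mm across, 90 mm high, loose, on the bench to one side. Origin: centre of its underside. Leave alone.
- vial: Small amber bottle with a white cap, 34 mm across, 60 mm high, loose, on the bench to one side. Origin: centre of its underside. Leave alone.
- beaker: Glass beaker, 70 mm across, 90 mm high, loose, on the bench to one side. Origin: centre of its underside. Leave alone.

How it is judged (in metres and radians):
On the way, in this order (a step that is already met when the one before it is completed fails the run):
1. the barrier bar stands raised past its balance point (value of joint barrier above 1.35 rad), for 0.3 s.
2. the whole jar is behind the gate line, inside the bay, with the bar still up (x of jar in the frame of bay between 0.038 and 0.17 m and y of jar in the frame of bay between -0.11 and 0.11 m and value of joint barrier above 1.35 rad), for 0.2 s.
At the end, for the whole second after the job is handed in: The bar rests raised (joint above 1.35 rad); the jar stands upright (within 0.1 rad) and still on the bench, its centre 38 to 170 mm beyond the gate line and within 110 mm of the bay's middle line, so that all of it is past the gate; the other five loose things are within 15 mm of where they began (all of step 2 and angle between jar's own z axis and vertical below 0.1 rad and height (world z) of jar below 0.01 m and linear speed of jar below 0.02 m/s and velocity of joint barrier below 0.1 rad/s and distance of each of bottle_left, bottle_right, orange_jar, vial, beaker from where it was at the start of the episode below 0.015 m); the robot touches nothing.
It fails at once if the jar is lifted off the bench (more than 20 mm) (height (world z) of jar above 0.02 m).
It fails at once if the jar is tipped over (more than 0.5 rad) (angle between jar's own z axis and vertical above 0.5 rad).
It fails at once if one of the other bottles or jars or the beaker is shifted by more than 15 mm (distance of any of bottle_left, bottle_right, orange_jar, vial, beaker from where it was at the start of the episode above 0.015 m).
It also fails if it takes over 64 s, if anything falls off the work surface, if the arm or the gripper's body presses on something with over 40 N, if the wrist force passes 120 N, or if a joint passes its speed limit or range.

## Working session

There is one attempt and no reset: what is moved stays moved. The work goes in short steps, Python scripts to look and compute and a shell command to move; the robot and the scene stay as the last step left them, time stands still between calls to the robot, and variables do not carry over. Pictures are saved under pics/ and viewed, at most 10 in all, crops included, and the job is handed in when it is done.

```bash
ls; mkdir -p pics; python3 - <<'E'
from rig import *
import cv2,numpy as np
for n in ("scene","top"):
    im=grab_frame(n); cv2.imwrite(f"pics/{n}0.png",cv2.cvtColor(im,cv2.COLOR_RGB2BGR))
    c=get_calibration(n); print(n,np.round(c["K"],1).tolist(),np.round(c["R"],4).tolist(),np.round(c["t"],1).tolist())
s=sense(); print(s)
E
```

```text
pics
scene [[482.9, 0.0, 258.3], [0.0, 482.9, 190.2], [0.0, 0.0, 1.0]] [[0.5919, 0.806, 0.0075], [0.429, -0.3072, -0.8495], [-0.6824, 0.506, -0.5275]] [-378.3, -183.8, 1834.7]
top [[376.2, 0.0, 256.2], [0.0, 376.2, 192.4], [0.0, 0.0, 1.0]] [[-0.028, -0.9996, -0.0033], [-0.9971, 0.0281, -0.0701], [0.0702, 0.0013, -0.9975]] [38.4, 610.8, 1074.7]
{'clock': 0.1, 'qpos': array([ 1.24358165e+00,  3.53597930e-01,  1.63403699e+00, -1.51416190e-06,
        1.15519763e+00, -2.40000191e-03]), 'qvel': array([ 1.53624282e-03,  6.12689691e-04, -1.38878996e-03,  6.00317054e-05,
       -6.42662142e-04, -7.80210791e-04]), 'joint_efforts': array([ 1.23887618e-03, -6.06353688e+01, -3.42821968e+01,  1.90811475e-04,
        4.01649449e-03, -5.73163993e-05]), 'eef_pos': array([199.32552485, 591.92624435, 230.63460375]), 'tcp_rot': array([-3.14035276e+00, -1.59124575e-06,  2.81677859e+00]), 'contact_force': array([ 0.29918353,  0.01754674, -0.23042786]), 'wrist_torque': array([ 0.03637548,  0.03819065, -0.02965047]), 'grasp_force': 0.0, 'opening': 0.9999490404805377}
```

View pics/top0.png

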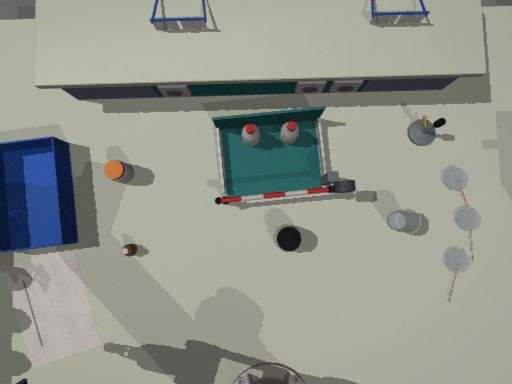

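View pics/scene0.png

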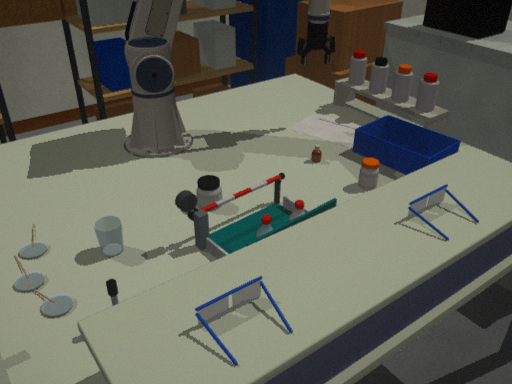

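The top view shows the bar from the ball (220,200) to the hinge (~330,189), the jar lid at (289,238), and the bottles at the back of the bay. I'll zoom in for a fit.

```bash
python3 - <<'E'
import cv2
im=cv2.imread("pics/top0.png")[95:255,200:360]
cv2.imwrite("pics/crop.png",cv2.resize(im,None,fx=3.75,fy=3.75,interpolation=cv2.INTER_CUBIC))
E
```

```text
(no output)
```

View pics/crop.png

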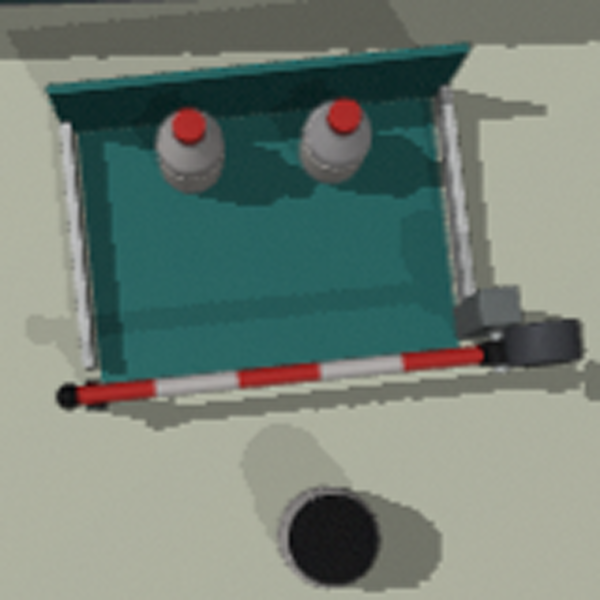

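```bash
cat > h.py <<'E'
from rig import *
import numpy as np, cv2
from scipy.spatial.transform import Rotation as Rt
def ray(n,u,v,z):
    c=get_calibration(n);K,R,t=map(np.array,(c["K"],c["R"],c["t"]))
    d=R.T@np.linalg.inv(K)@[u,v,1]; o=-R.T@t
    return o+d*(z-o[2])/d[2]
def proj(n,X):
    c=get_calibration(n);K,R,t=map(np.array,(c["K"],c["R"],c["t"]))
    p=K@(R@np.array(X)+t); return p[:2]/p[2]
E
python3 - <<'E'
from h import *
cr=lambda u,v,z: ray("top",200+u/3.75-.4,95+v/3.75-.4,z)
ball=cr(68,396,88); far=cr(483,355,88)
d=far-ball; L=np.hypot(*d[:2]); print("ball",ball,"far",far,L)
ey=-d/L; ey=ey[:2]; ex=np.array([ey[1],-ey[0]])
print("yaw",np.arctan2(ex[1],ex[0]))
O=ball[:2]-160*ey; print("O",O)
B=lambda p:(np.dot(p[:2]-O,ex).round(1),np.dot(p[:2]-O,ey).round(1))
for nm,u,v,z in [("panL",48,87,120),("panR",470,45,120),("floorFL",103,382,0),("capL",188,126,130),("capR",345,115,130),("jar",334,539,85)]:
    p=cr(u,v,z); print(nm,p.round(1),B(p))
for nm,u,v,z in [("orange",115,170,90),("vial",128,250,60),("beaker",398,221,90)]:
    p=ray("top",u,v,z); print(nm,p.round(1),B(p))
for nm,X in [("ball",[*ball]),("jar",[*cr(334,539,85)])]: print(nm,proj("scene",X))
E
```

```text
ball [588.51406524 126.90431276  88.        ] far [ 609.93695672 -176.58336349   88.        ] 304.2428469350082
yaw 0.07047210519688396
O [599.7802714  -32.69854624]
panL [809.1 133.3 120. ] (np.float64(220.5), np.float64(150.8))
panR [ 831.  -170.4  120. ] (np.float64(221.0), np.float64(-153.6))
floorFL [603.4 108.1   0. ] (np.float64(13.6), np.float64(140.2))
capL [775.4  33.5 130. ] (np.float64(179.8), np.float64(53.7))
capR [780.1 -77.9 130. ] (np.float64(176.7), np.float64(-57.8))
jar [479.4 -63.6  85. ] (np.float64(-122.3), np.float64(-22.4))
orange [679.4 407.1  90. ] (np.float64(110.4), np.float64(433.1))
vial [458.2 382.6  60. ] (np.float64(-112.0), np.float64(424.2))
beaker [ 518.1 -361.3   90. ] (np.float64(-104.6), np.float64(-322.0))
ball [282.57880416 175.19509878]
jar [209.2876411  179.79501025]
```

Bay: origin (600,-33), yaw 0.07; jar at bay (-122,-22). Next I shut the hand, align it with the bay, swing over, then tilt.

```bash
python3 -m creep '[{"rz":-0.132,"hand":0},{"rz":-0.132},{"rz":-0.131},{"x":-15,"y":-35},{"x":-15,"y":-35},{"x":-15,"y":-35},{"x":-15,"y":-35},{"x":-15,"y":-35},{"x":-15,"y":-35},{"x":-15,"y":-35},{"x":-15,"y":-35},{"x":-15,"y":-35},{"x":-15,"y":-35},{"x":-15,"y":-35},{"x":-15,"y":-35},{"x":-15,"y":-35},{"x":-15,"y":-35},{"x":-15,"y":-35},{"x":-10,"y":-35}]'
python3 -m creep '[{"ry":-0.157},{"ry":-0.157},{"ry":-0.157},{"ry":-0.157},{"ry":-0.157},{}]'
cat >> h.py <<'E'
O=np.array([599.8,-33.2]);yaw=0.0705
ex=np.array([np.cos(yaw),np.sin(yaw)]);ey=np.array([-ex[1],ex[0]])
def where():
    s=sense(); p=np.array(s["eef_pos"]); d=p[:2]-O
    print("t",s["clock"],"bay",np.round([d@ex,d@ey,p[2]],1),"rpy",np.round(s["tcp_rot"],3),"q",np.round(s["qpos"],2),"F",np.round(s["contact_force"],1),"open",round(s["opening"],2))
def go(x,y,z):  # displacement in tool axes to reach bay point
    s=sense(); T=np.append(O+x*ex+y*ey,z)-s["eef_pos"]
    print("go",(x,y,z),np.round(Rt.from_euler("xyz",s["tcp_rot"]).as_matrix().T@T,1))
E
python3 -c "
from h import *
where(); go(-120,90,175); go(30,90,25)"
```

```text
t 0.1 bay [-355.4  651.8  230.6] rpy [-3.14  -0.     2.817] q [ 1.24  0.35  1.63 -0.    1.16 -0.  ] F [ 0.3  0.  -0.2] open 1.0
go (-120, 90, 175) [-433.6 -427.7   56.2]
go (30, 90, 25) [-572.1 -369.8  206.1]schema error: expected keys x, y, z, rx, ry, rz, hand
schema error: expected keys x, y, z, rx, ry, rz, hand
```

Each row needs all seven keys, so I'll retype them.

```bash
python3 -m creep '[{"x":0,"y":0,"z":0,"rx":0,"ry":0,"rz":-0.132,"hand":0},{"x":0,"y":0,"z":0,"rx":0,"ry":0,"rz":-0.132,"hand":0},{"x":0,"y":0,"z":0,"rx":0,"ry":0,"rz":-0.131,"hand":0},{"x":-20,"y":-47,"z":0,"rx":0,"ry":0,"rz":0,"hand":0},{"x":-20,"y":-47,"z":0,"rx":0,"ry":0,"rz":0,"hand":0},{"x":-20,"y":-47,"z":0,"rx":0,"ry":0,"rz":0,"hand":0},{"x":-20,"y":-47,"z":0,"rx":0,"ry":0,"rz":0,"hand":0},{"x":-20,"y":-47,"z":0,"rx":0,"ry":0,"rz":0,"hand":0},{"x":-20,"y":-47,"z":0,"rx":0,"ry":0,"rz":0,"hand":0},{"x":-20,"y":-47,"z":0,"rx":0,"ry":0,"rz":0,"hand":0},{"x":-20,"y":-47,"z":0,"rx":0,"ry":0,"rz":0,"hand":0},{"x":-20,"y":-47,"z":0,"rx":0,"ry":0,"rz":0,"hand":0},{"x":-20,"y":-47,"z":0,"rx":0,"ry":0,"rz":0,"hand":0},{"x":-20,"y":-47,"z":0,"rx":0,"ry":0,"rz":0,"hand":0},{"x":-15,"y":-44,"z":0,"rx":0,"ry":0,"rz":0,"hand":0}]'
python3 -m creep '[{"x":0,"y":0,"z":0,"rx":0,"ry":-0.157,"rz":0,"hand":0},{"x":0,"y":0,"z":0,"rx":0,"ry":-0.157,"rz":0,"hand":0},{"x":0,"y":0,"z":0,"rx":0,"ry":-0.157,"rz":0,"hand":0},{"x":0,"y":0,"z":0,"rx":0,"ry":-0.157,"rz":0,"hand":0},{"x":0,"y":0,"z":0,"rx":0,"ry":-0.157,"rz":0,"hand":0},{"x":0,"y":0,"z":0,"rx":0,"ry":0,"rz":0,"hand":0}]'
python3 -c "
from h import *
where(); go(-120,90,175); go(30,90,25)"
```

```text
clock: 1.98
eef_pos: [473.8, 47.5, 231.2]
tcp_rot: [-3.142, 0.0, -3.072]
contact_force: [-0.2, -0.3, 1.1]
opening: 0.002
grasp_force: 0.0
clock: 2.72
eef_pos: [475.6, 36.1, 231.5]
tcp_rot: [-3.107, 0.701, -3.074]
contact_force: [-0.2, 0.7, -0.2]
opening: 0.002
grasp_force: 0.0
t 2.725 bay [-119.1   77.9  231.5] rpy [-3.107  0.701 -3.074] q [ 0.12 -0.15  2.42 -0.38  0.19 -1.15] F [-0.2  0.7 -0.2] open 0.0
go (-120, 90, 175) [37.2 13.6 42.2]
go (30, 90, 25) [ 19.2  21.2 253.4]
```

```bash
python3 -m creep '[{"x":10,"y":5,"z":10,"rx":0,"ry":0,"rz":0,"hand":0},{"x":10,"y":5,"z":10,"rx":0,"ry":0,"rz":0,"hand":0},{"x":4,"y":4,"z":10,"rx":0,"ry":0,"rz":0,"hand":0},{"x":0,"y":0,"z":0,"rx":0,"ry":0,"rz":0,"hand":0}]'
python3 -c "
from h import *
where(); go(-60,90,125); go(25,90,24)
s=sense();print(Rt.from_euler('xyz',s['tcp_rot']).as_matrix().round(3))"
```

```text
clock: 3.22
eef_pos: [478.4, 47.0, 197.9]
tcp_rot: [-3.104, 0.702, -3.074]
contact_force: [-0.6, 0.6, -0.6]
opening: -0.0
grasp_force: 0.0
t 3.225 bay [-115.5   88.6  197.9] rpy [-3.104  0.702 -3.074] q [ 0.17 -0.06  2.45 -1.1   0.11 -0.4 ] F [-0.6  0.6 -0.6] open -0.0
go (-60, 90, 125) [ 4.7  5.  91.3]
go (25, 90, 24) [  5.   10.3 223.2]
[[-0.762 -0.043  0.646]
 [-0.052  0.999  0.006]
 [-0.646 -0.029 -0.763]]
```

```bash
python3 -m creep '[{"x":1,"y":1,"z":18,"rx":0,"ry":0,"rz":0,"hand":0},{"x":1,"y":1,"z":18,"rx":0,"ry":0,"rz":0,"hand":0},{"x":1,"y":1,"z":18,"rx":0,"ry":0,"rz":0,"hand":0},{"x":1,"y":1,"z":18,"rx":0,"ry":0,"rz":0,"hand":0},{"x":1,"y":1,"z":18,"rx":0,"ry":0,"rz":0,"hand":0},{"x":0,"y":0,"z":0,"rx":0,"ry":0,"rz":0,"hand":0}]'
python3 -c "
from h import *
where(); go(25,90,24)"
```

```text
clock: 3.98
eef_pos: [532.9, 49.2, 160.3]
tcp_rot: [-3.118, 0.65, -3.078]
contact_force: [-0.5, -0.6, -0.4]
opening: -0.001
grasp_force: 0.0
t 3.975 bay [-60.9  86.9 160.3] rpy [-3.118  0.65  -3.078] q [ 0.13  0.12  2.35 -1.29  0.07 -0.22] F [-0.5 -0.6 -0.4] open -0.0
go (25, 90, 24) [ 14.1   7.5 160.3]
```

The wrist is near its singularity (q4≈0, q3 at its limit). I back off, give the tool a half turn, then tilt forward past the singularity with a sideways lean so that q3 flips to the other branch.

```bash
python3 -m creep '[{"x":0,"y":0,"z":-20,"rx":0,"ry":0,"rz":0,"hand":0},{"x":0,"y":0,"z":-20,"rx":0,"ry":0,"rz":0,"hand":0},{"x":0,"y":0,"z":-20,"rx":0,"ry":0,"rz":0,"hand":0},{"x":0,"y":0,"z":0,"rx":0,"ry":0.15,"rz":0,"hand":0},{"x":0,"y":0,"z":0,"rx":0,"ry":0.15,"rz":0,"hand":0},{"x":0,"y":0,"z":0,"rx":0,"ry":0.15,"rz":0,"hand":0},{"x":0,"y":0,"z":0,"rx":0,"ry":0,"rz":0,"hand":0}]'
python3 -m creep '[{"x":0,"y":0,"z":0,"rx":0,"ry":0,"rz":0.18,"hand":0},{"x":0,"y":0,"z":0,"rx":0,"ry":0,"rz":0.18,"hand":0},{"x":0,"y":0,"z":0,"rx":0,"ry":0,"rz":0.18,"hand":0},{"x":0,"y":0,"z":0,"rx":0,"ry":0,"rz":0.18,"hand":0},{"x":0,"y":0,"z":0,"rx":0,"ry":0,"rz":0.18,"hand":0},{"x":0,"y":0,"z":0,"rx":0,"ry":0,"rz":0.18,"hand":0},{"x":0,"y":0,"z":0,"rx":0,"ry":0,"rz":0.18,"hand":0},{"x":0,"y":0,"z":0,"rx":0,"ry":0,"rz":0.18,"hand":0},{"x":0,"y":0,"z":0,"rx":0,"ry":0,"rz":0.18,"hand":0},{"x":0,"y":0,"z":0,"rx":0,"ry":0,"rz":0.18,"hand":0},{"x":0,"y":0,"z":0,"rx":0,"ry":0,"rz":0.18,"hand":0},{"x":0,"y":0,"z":0,"rx":0,"ry":0,"rz":0.18,"hand":0},{"x":0,"y":0,"z":0,"rx":0,"ry":0,"rz":0.18,"hand":0},{"x":0,"y":0,"z":0,"rx":0,"ry":0,"rz":0.18,"hand":0},{"x":0,"y":0,"z":0,"rx":0,"ry":0,"rz":0.18,"hand":0},{"x":0,"y":0,"z":0,"rx":0,"ry":0,"rz":0.18,"hand":0},{"x":0,"y":0,"z":0,"rx":0,"ry":0,"rz":0.18,"hand":0},{"x":0,"y":0,"z":0,"rx":0,"ry":0,"rz":0.08,"hand":0},{"x":0,"y":0,"z":0,"rx":0,"ry":0,"rz":0,"hand":0}]'
python3 -c "
from h import *
where(); go(-120,90,200)
s=sense();print(Rt.from_euler('xyz',s['tcp_rot']).as_matrix().round(3))"
```

```text
clock: 4.85
eef_pos: [508.7, 42.1, 198.8]
tcp_rot: [-3.107, 0.245, -3.097]
contact_force: [-0.1, -0.2, -0.5]
opening: 0.002
grasp_force: 0.0
clock: 7.22
eef_pos: [505.3, 41.8, 197.2]
tcp_rot: [3.105, -0.243, 0.047]
contact_force: [0.3, 0.4, -0.3]
opening: 0.0
grasp_force: 0.0
t 7.225 bay [-89.   81.4 197.2] rpy [ 3.105 -0.243  0.047] q [ 0.11  0.09  2.09 -0.08  0.72  1.7 ] F [ 0.3  0.4 -0.3] open 0.0
go (-120, 90, 200) [-29.6  -7.5 -10.5]
[[ 0.969  0.039  0.242]
 [ 0.046 -0.999 -0.025]
 [ 0.241  0.035 -0.97 ]]
```

```bash
python3 -m creep '[{"x":0,"y":0,"z":0,"rx":0.13,"ry":0,"rz":0,"hand":0},{"x":0,"y":0,"z":0,"rx":0.13,"ry":0,"rz":0,"hand":0},{"x":0,"y":0,"z":0,"rx":0,"ry":0.07,"rz":0,"hand":0},{"x":0,"y":0,"z":0,"rx":0,"ry":0.07,"rz":0,"hand":0},{"x":0,"y":0,"z":0,"rx":0,"ry":0.07,"rz":0,"hand":0},{"x":0,"y":0,"z":0,"rx":0,"ry":0.07,"rz":0,"hand":0},{"x":0,"y":0,"z":0,"rx":0,"ry":0.07,"rz":0,"hand":0},{"x":0,"y":0,"z":0,"rx":0,"ry":0.07,"rz":0,"hand":0},{"x":0,"y":0,"z":0,"rx":0,"ry":0.07,"rz":0,"hand":0},{"x":0,"y":0,"z":0,"rx":0,"ry":0.07,"rz":0,"hand":0},{"x":0,"y":0,"z":0,"rx":0,"ry":0.07,"rz":0,"hand":0},{"x":0,"y":0,"z":0,"rx":0,"ry":0,"rz":0,"hand":0}]'
python3 -c "
from h import *
where(); go(-90,90,175)
s=sense();print(Rt.from_euler('xyz',s['tcp_rot']).as_matrix().round(3))"
```

```text
clock: 8.72
eef_pos: [504.2, 46.9, 196.3]
tcp_rot: [-2.815, -0.791, -0.127]
contact_force: [-0.7, 0.6, 0.7]
opening: 0.001
grasp_force: 0.0
t 8.725 bay [-89.8  86.6 196.3] rpy [-2.815 -0.791 -0.127] q [-0.13  0.04  2.48  2.03  0.37 -0.5 ] F [-0.7  0.6  0.7] open 0.0
go (-90, 90, 175) [-15.8   1.5  14.6]
[[ 0.698  0.107  0.708]
 [-0.089 -0.968  0.234]
 [ 0.711 -0.226 -0.666]]
```

```bash
python3 -m creep '[{"x":0,"y":0,"z":0,"rx":-0.07,"ry":0.03,"rz":0,"hand":0},{"x":0,"y":0,"z":0,"rx":-0.07,"ry":0,"rz":0,"hand":0},{"x":0,"y":0,"z":0,"rx":-0.07,"ry":0,"rz":0,"hand":0},{"x":0,"y":0,"z":0,"rx":0,"ry":0,"rz":-0.1,"hand":0},{"x":0,"y":0,"z":0,"rx":0,"ry":0,"rz":0,"hand":0}]'
python3 -c "
from h import *
where(); go(-90,90,150); go(28,88,25)
s=sense();print(Rt.from_euler('xyz',s['tcp_rot']).as_matrix().round(3))"
```

```text
clock: 9.35
eef_pos: [512.6, 45.1, 203.1]
tcp_rot: [-3.053, -0.85, 0.01]
contact_force: [0.1, -0.9, 0.0]
opening: 0.001
grasp_force: 0.0
t 9.35 bay [-81.5  84.3 203.1] rpy [-3.053 -0.85   0.01 ] q [ 0.04  0.02  2.49  2.85  0.23 -1.27] F [ 0.1 -0.9  0. ] open 0.0
go (-90, 90, 150) [-45.7  -2.7  28.7]
go (28, 88, 25) [-61.9   7.4 199.6]
[[ 0.66   0.077  0.748]
 [ 0.007 -0.995  0.096]
 [ 0.752 -0.059 -0.657]]
```

```bash
python3 -m creep '[{"x":-21,"y":0,"z":0,"rx":0,"ry":0,"rz":0,"hand":0},{"x":-21,"y":0,"z":0,"rx":0,"ry":0,"rz":0,"hand":0},{"x":-20,"y":0,"z":0,"rx":0,"ry":0,"rz":0,"hand":0},{"x":0,"y":0,"z":20,"rx":0,"ry":0,"rz":0,"hand":0},{"x":0,"y":1,"z":20,"rx":0,"ry":0,"rz":0,"hand":0},{"x":0,"y":1,"z":20,"rx":0,"ry":0,"rz":0,"hand":0},{"x":0,"y":1,"z":20,"rx":0,"ry":0,"rz":0,"hand":0},{"x":0,"y":1,"z":20,"rx":0,"ry":0,"rz":0,"hand":0},{"x":0,"y":0,"z":0,"rx":0,"ry":0,"rz":0,"hand":0}]'
python3 -c "
from h import *
where(); go(28,88,25)
im=grab_frame('scene')[90:270,140:340]; cv2.imwrite('pics/s1.png',cv2.cvtColor(cv2.resize(im,None,fx=3,fy=3),cv2.COLOR_RGB2BGR))"
```

```text
clock: 10.48
eef_pos: [547.6, 50.3, 89.7]
tcp_rot: [-3.049, -0.85, 0.006]
contact_force: [0.1, 0.8, 0.4]
opening: 0.002
grasp_force: 0.0
t 10.475 bay [-46.2  87.   89.7] rpy [-3.049 -0.85   0.006] q [ 0.05  0.43  2.48  3.04  0.63 -1.46] F [0.1 0.8 0.4] open 0.0
go (28, 88, 25) [ 0.3  3.3 98.4]
```

View pics/s1.png

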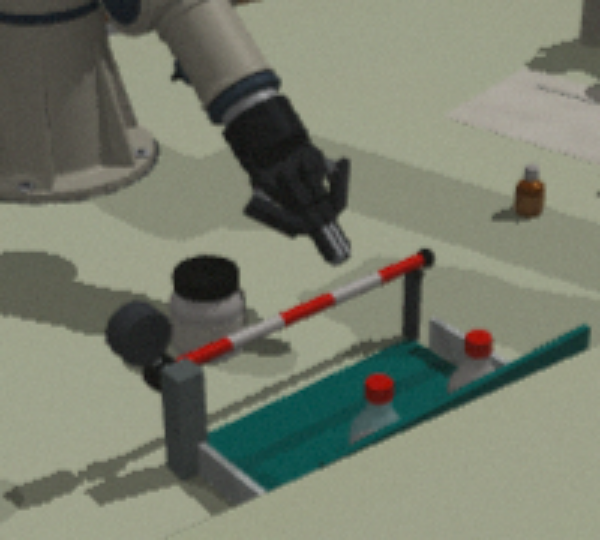

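The view shows the shut fingers in front of the bar and lined up to slide under it near its left part, with the jar clear.

```bash
python3 -m creep '[{"x":0,"y":0,"z":20,"rx":0,"ry":0,"rz":0,"hand":0},{"x":0,"y":1,"z":20,"rx":0,"ry":0,"rz":0,"hand":0},{"x":0,"y":1,"z":20,"rx":0,"ry":0,"rz":0,"hand":0},{"x":0,"y":1,"z":20,"rx":0,"ry":0,"rz":0,"hand":0},{"x":0,"y":0,"z":16,"rx":0,"ry":0,"rz":0,"hand":0},{"x":0,"y":0,"z":0,"rx":0,"ry":0,"rz":0,"hand":0}]'
python3 - <<'E'
from h import *
where()
# arc waypoints: keep offset of tip relative to contact point (-35 in z below bar)
s=sense();p=s["eef_pos"];M=Rt.from_euler("xyz",s["tcp_rot"]).as_matrix()
print(M.round(3).tolist())
d=p[:2]-O; x0,y0=d@ex,d@ey
prev=p; r=243
for th in np.arange(0.1,1.11,0.1):
    y=-155+r*np.cos(th)+10*np.sin(th); z=p[2]+r*np.sin(th)+10
    T=np.append(O+x0*ex+y*ey,z); print(round(th,1),(M.T@(T-prev)).round(1)); prev=T
E
```

```text
clock: 11.28
eef_pos: [619.4, 55.9, 27.2]
tcp_rot: [-3.052, -0.851, 0.008]
contact_force: [-0.5, 0.8, -0.5]
opening: 0.002
grasp_force: 0.0
t 11.275 bay [25.9 87.5 27.2] rpy [-3.052 -0.851  0.008] q [ 0.06  0.64  2.33  3.06  0.69 -1.48] F [-0.5  0.8 -0.5] open 0.0
[[0.659, 0.075, 0.748], [0.005, -0.995, 0.095], [0.752, -0.059, -0.657]]
0.1 [ 25.8  -2.3 -22.5]
0.2 [ 18.2   1.2 -15.9]
0.3 [ 17.9   3.6 -15.7]
0.4 [ 17.5   6.  -15.3]
0.5 [ 16.8   8.4 -14.8]
0.6 [ 16.1  10.6 -14.1]
0.7 [ 15.1  12.7 -13.3]
0.8 [ 14.   14.7 -12.3]
0.9 [ 12.8  16.6 -11.3]
1.0 [ 11.4  18.3 -10.1]
1.1 [ 9.9 19.8 -8.8]
```

```bash
python3 -m creep '[{"x":13,"y":-1,"z":-11,"rx":0,"ry":0,"rz":0,"hand":0},{"x":13,"y":-1,"z":-11,"rx":0,"ry":0,"rz":0,"hand":0},{"x":18,"y":1,"z":-16,"rx":0,"ry":0,"rz":0,"hand":0},{"x":18,"y":4,"z":-16,"rx":0,"ry":0,"rz":0,"hand":0},{"x":17,"y":6,"z":-15,"rx":0,"ry":0,"rz":0,"hand":0},{"x":17,"y":8,"z":-15,"rx":0,"ry":0,"rz":0,"hand":0}]'
python3 -c "
from h import *
where()"
```

```text
clock: 12.02
eef_pos: [619.4, 31.2, 154.3]
tcp_rot: [-3.053, -0.85, 0.009]
contact_force: [-0.6, -0.2, 0.3]
opening: -0.0
grasp_force: 0.0
t 12.025 bay [ 24.1  62.8 154.3] rpy [-3.053 -0.85   0.009] q [-0.01  0.3   2.32  2.84  0.34 -1.29] F [-0.6 -0.2  0.3] open -0.0
```

```bash
python3 -m creep '[{"x":16,"y":11,"z":-14,"rx":0,"ry":0.06,"rz":0,"hand":0},{"x":16,"y":13,"z":-12,"rx":0,"ry":0.06,"rz":0,"hand":0},{"x":15,"y":15,"z":-10,"rx":0,"ry":0.06,"rz":0,"hand":0}]'
python3 -c "
from h import *
where()
im=grab_frame('scene')[40:240,120:360]; cv2.imwrite('pics/s2.png',cv2.cvtColor(cv2.resize(im,None,fx=2.5,fy=2.5),cv2.COLOR_RGB2BGR))"
```

```text
clock: 12.4
eef_pos: [623.4, -10.9, 211.7]
tcp_rot: [-3.027, -1.032, -0.023]
contact_force: [0.5, -1.0, -0.5]
opening: 0.004
grasp_force: 0.0
t 12.4 bay [ 25.1  20.6 211.7] rpy [-3.027 -1.032 -0.023] q [-0.14  0.25  2.38  2.73  0.54 -1.27] F [ 0.5 -1.  -0.5] open 0.0
```

View pics/s2.png

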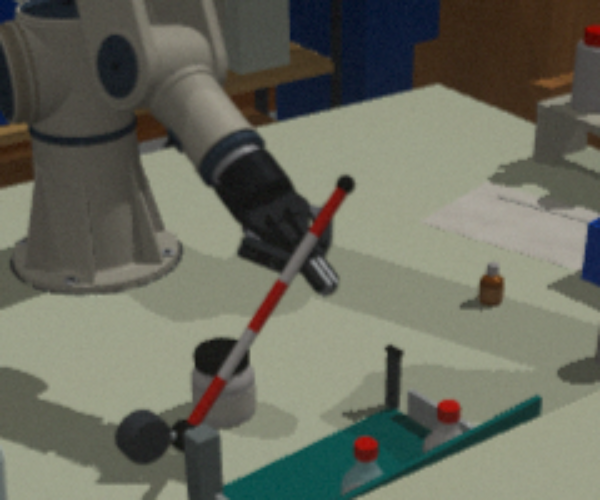

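The bar is up at about 0.75 rad, resting on the fingers. I keep pushing up and to the right.

```bash
python3 -m creep '[{"x":14,"y":17,"z":-8,"rx":0,"ry":0.03,"rz":0,"hand":0},{"x":13,"y":18,"z":-7,"rx":0,"ry":0,"rz":0,"hand":0},{"x":11,"y":20,"z":-6,"rx":0,"ry":0,"rz":0,"hand":0},{"x":8,"y":21,"z":-4,"rx":0,"ry":0,"rz":0,"hand":0},{"x":0,"y":-15,"z":0,"rx":0,"ry":0,"rz":0,"hand":0},{"x":0,"y":-15,"z":0,"rx":0,"ry":0,"rz":0,"hand":0},{"x":0,"y":0,"z":0,"rx":0,"ry":0,"rz":0,"hand":0},{"x":0,"y":0,"z":0,"rx":0,"ry":0,"rz":0,"hand":0}]'
python3 -c "
from h import *
where()
im=grab_frame('scene')[40:240,120:360]; cv2.imwrite('pics/s3.png',cv2.cvtColor(cv2.resize(im,None,fx=2.5,fy=2.5),cv2.COLOR_RGB2BGR))
s=sense();print(Rt.from_euler('xyz',s['tcp_rot']).as_matrix().round(3))"
```

```text
clock: 13.45
eef_pos: [628.9, -59.5, 260.2]
tcp_rot: [-3.022, -1.06, -0.029]
contact_force: [0.4, -0.3, -0.2]
opening: -0.003
grasp_force: 0.0
t 13.45 bay [ 27.2 -28.3 260.2] rpy [-3.022 -1.06  -0.029] q [-0.27  0.16  2.33  2.39  0.5  -1.01] F [ 0.4 -0.3 -0.2] open -0.0
[[ 0.489  0.075  0.869]
 [-0.014 -0.995  0.094]
 [ 0.872 -0.058 -0.485]]
```

View pics/s3.png

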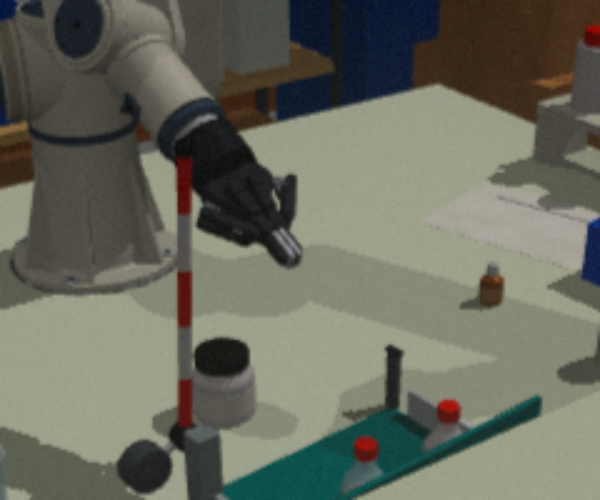

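The bar now stands upright on its stop. Next I work out a reachable pose behind the jar, using a quick planar fit of the arm.

```bash
python3 - <<'E'
import numpy as np
from scipy.optimize import least_squares
D=[(.3536,1.634,3.1428,624.6,230.6),(.43,2.48,2.291,550,89.7),(.64,2.33,2.291,622,27.2),(.09,2.09,2.898,507,197.2),(.3,2.32,2.291,620,154.3)]
f=lambda p,a,b,d:np.array([p[4]+p[0]*np.sin(a)+p[1]*np.sin(a+b)+p[2]*np.sin(d),p[3]+p[0]*np.cos(a)+p[1]*np.cos(a+b)+p[2]*np.cos(d)])
s=least_squares(lambda p:np.concatenate([f(p,*e[:3])-e[3:] for e in D]),[450,400,250,300,0]);p=s.x
print(p.round(1),s.fun.round(1))
for R,z in [(400,100),(400,22),(420,22),(600,22),(640,22)]:
  for t in (0.15,.3,.45,.6,.75):
    d=np.pi-t
    q=least_squares(lambda q:f(p,q[0],q[1],d)-[R,z],[.3,2.4]); a,b=q.x
    print(R,z,t,"q1 %.2f q2 %.2f q4 %.2f"%(a,b,d-a-b),round(q.cost,2))
E
```

```text
[469.8 393.2 245.4 200.4  91.2] [-11.5   6.   11.7  -6.8   1.3   0.7   8.1   8.   -9.6  -7.9]
400 100 0.15 q1 0.11 q2 2.44 q4 0.45 0.0
400 100 0.3 q1 0.06 q2 2.53 q4 0.25 0.0
400 100 0.45 q1 0.04 q2 2.62 q4 0.03 0.0
400 100 0.6 q1 0.06 q2 2.71 q4 -0.23 0.0
400 100 0.75 q1 0.14 q2 2.81 q4 -0.56 0.0
400 22 0.15 q1 0.35 q2 2.51 q4 0.14 0.0
400 22 0.3 q1 0.35 q2 2.60 q4 -0.10 0.0
400 22 0.45 q1 0.39 q2 2.69 q4 -0.39 0.0
400 22 0.6 q1 0.49 q2 2.78 q4 -0.73 0.0
400 22 0.75 q1 0.70 q2 2.86 q4 -1.17 0.0
420 22 0.15 q1 0.37 q2 2.46 q4 0.17 0.0
420 22 0.3 q1 0.36 q2 2.55 q4 -0.07 0.0
420 22 0.45 q1 0.40 q2 2.64 q4 -0.34 0.0
420 22 0.6 q1 0.48 q2 2.73 q4 -0.67 0.0
420 22 0.75 q1 0.65 q2 2.81 q4 -1.06 0.0
600 22 0.15 q1 0.58 q2 1.98 q4 0.43 0.0
600 22 0.3 q1 0.55 q2 2.09 q4 0.20 0.0
600 22 0.45 q1 0.54 q2 2.18 q4 -0.03 0.0
600 22 0.6 q1 0.56 q2 2.27 q4 -0.29 0.0
600 22 0.75 q1 0.60 q2 2.35 q4 -0.56 0.0
640 22 0.15 q1 0.63 q2 1.87 q4 0.49 0.0
640 22 0.3 q1 0.60 q2 1.98 q4 0.27 0.0
640 22 0.45 q1 0.59 q2 2.07 q4 0.03 0.0
640 22 0.6 q1 0.60 q2 2.16 q4 -0.22 0.0
640 22 0.75 q1 0.63 q2 2.24 q4 -0.48 0.0
```

```bash
python3 -m creep '[{"x":-20,"y":0,"z":-30,"rx":0,"ry":-0.1,"rz":0,"hand":0},{"x":-20,"y":0,"z":-20,"rx":0,"ry":-0.1,"rz":0,"hand":0},{"x":-20,"y":0,"z":-10,"rx":0,"ry":-0.1,"rz":0,"hand":0},{"x":-15,"y":0,"z":0,"rx":0,"ry":-0.1,"rz":0,"hand":0},{"x":0,"y":0,"z":0,"rx":0,"ry":-0.07,"rz":0,"hand":45},{"x":0,"y":0,"z":0,"rx":0,"ry":-0.07,"rz":0,"hand":45},{"x":0,"y":0,"z":0,"rx":0,"ry":-0.07,"rz":0,"hand":45},{"x":0,"y":0,"z":0,"rx":0,"ry":-0.07,"rz":0,"hand":45},{"x":0,"y":0,"z":0,"rx":0,"ry":-0.07,"rz":0,"hand":45},{"x":0,"y":0,"z":0,"rx":0,"ry":-0.08,"rz":0,"hand":45},{"x":0,"y":0,"z":0,"rx":0,"ry":-0.08,"rz":0,"hand":45},{"x":0,"y":0,"z":0,"rx":0,"ry":0,"rz":0,"hand":45}]'
python3 -c "
from h import *
where()
s=sense();M=Rt.from_euler('xyz',s['tcp_rot']).as_matrix();print(M.round(3))
B=np.array([[*ex,0],[*ey,0],[0,0,1]]).T
T=B@Rt.from_euler('y',-0.15).as_matrix()@np.diag([1,-1,-1])
print('rotvec',Rt.from_matrix(M.T@T).as_rotvec().round(3)); go(-192,-22,200)"
```

```text
clock: 15.0
eef_pos: [561.6, -53.7, 239.6]
tcp_rot: [-3.059, -0.282, 0.075]
contact_force: [-0.3, -0.6, -0.2]
opening: 0.521
grasp_force: 0.0
t 15.0 bay [-39.5 -17.8 239.6] rpy [-3.059 -0.282  0.075] q [-0.19  0.13  1.95  0.21  0.83  1.17] F [-0.3 -0.6 -0.2] open 0.52
[[ 0.958  0.097  0.27 ]
 [ 0.072 -0.992  0.103]
 [ 0.278 -0.079 -0.957]]
rotvec [-0.083 -0.131  0.01 ]
go (-192, -22, 200) [-157.5    3.2   -4.7]
```

```bash
python3 -m creep '[{"x":0,"y":0,"z":0,"rx":-0.083,"ry":-0.131,"rz":0.01,"hand":45},{"x":-28,"y":1,"z":11,"rx":0,"ry":0,"rz":0,"hand":45},{"x":-28,"y":1,"z":11,"rx":0,"ry":0,"rz":0,"hand":45},{"x":-28,"y":1,"z":11,"rx":0,"ry":0,"rz":0,"hand":45},{"x":-28,"y":1,"z":11,"rx":0,"ry":0,"rz":0,"hand":45},{"x":-28,"y":0,"z":11,"rx":0,"ry":0,"rz":0,"hand":45},{"x":-28,"y":0,"z":11,"rx":0,"ry":0,"rz":0,"hand":45},{"x":0,"y":0,"z":0,"rx":0,"ry":0,"rz":0,"hand":45}]'
python3 -c "
from h import *
where(); go(-197,-22,100); go(-197,-22,22)"
```

```text
clock: 16.0
eef_pos: [401.9, -67.9, 147.7]
tcp_rot: [-3.139, -0.147, 0.069]
contact_force: [0.6, -0.4, 0.1]
opening: 0.529
grasp_force: 0.0
t 16.0 bay [-199.9  -20.7  147.7] rpy [-3.139 -0.147  0.069] q [-0.21  0.05  2.25  0.07  0.7   1.25] F [ 0.6 -0.4  0.1] open 0.53
go (-197, -22, 100) [-4.1  1.4 47.6]
go (-197, -22, 22) [-15.6   1.6 124.8]
```

```bash
python3 -m creep '[{"x":-3,"y":0,"z":21,"rx":0,"ry":0,"rz":0,"hand":45},{"x":-3,"y":0,"z":21,"rx":0,"ry":0,"rz":0,"hand":45},{"x":-3,"y":0,"z":21,"rx":0,"ry":0,"rz":0,"hand":45},{"x":-3,"y":1,"z":21,"rx":0,"ry":0,"rz":0,"hand":45},{"x":-3,"y":0,"z":21,"rx":0,"ry":0,"rz":0,"hand":45},{"x":-2,"y":0,"z":20,"rx":0,"ry":0,"rz":0,"hand":45},{"x":0,"y":0,"z":0,"rx":0,"ry":0,"rz":0,"hand":45}]'
python3 -c "
from h import *
where(); go(-197,-22,22)
im=grab_frame('scene')[100:260,120:320]; cv2.imwrite('pics/s4.png',cv2.cvtColor(cv2.resize(im,None,fx=3,fy=3),cv2.COLOR_RGB2BGR))"
```

```text
clock: 16.88
eef_pos: [407.1, -68.9, 22.3]
tcp_rot: [-3.14, -0.149, 0.07]
contact_force: [0.3, -0.8, 0.3]
opening: 0.528
grasp_force: 0.0
t 16.875 bay [-194.7  -22.1   22.3] rpy [-3.14  -0.149  0.07 ] q [-0.21  0.35  2.33  0.13  0.33  1.18] F [ 0.3 -0.8  0.3] open 0.53
go (-197, -22, 22) [-2.3 -0.1 -0.1]
```

View pics/s4.png

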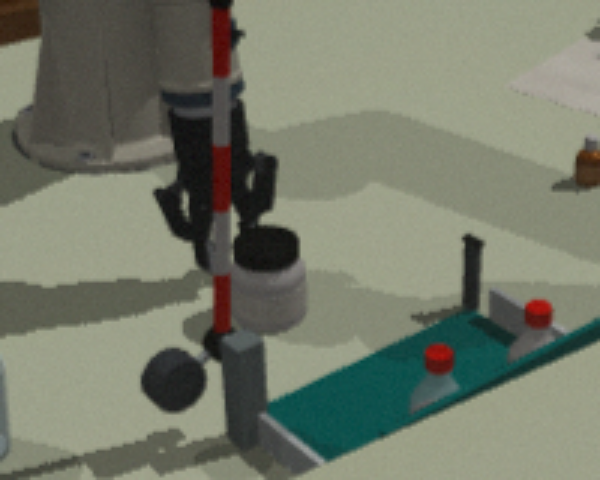

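The view shows the open hand low behind the jar with the lid clear. Pushing forward now.

```bash
python3 -m creep '[{"x":10,"y":0,"z":1.5,"rx":0,"ry":0,"rz":0,"hand":45},{"x":10,"y":0,"z":1.5,"rx":0,"ry":0,"rz":0,"hand":45},{"x":5,"y":0,"z":0.8,"rx":0,"ry":0,"rz":0,"hand":45},{"x":5,"y":0,"z":0.8,"rx":0,"ry":0,"rz":0,"hand":45},{"x":6,"y":0,"z":0.9,"rx":0,"ry":0,"rz":0,"hand":45},{"x":8,"y":0,"z":1.2,"rx":0,"ry":0,"rz":0,"hand":45},{"x":10,"y":0,"z":1.5,"rx":0,"ry":0,"rz":0,"hand":45},{"x":10,"y":0,"z":1.5,"rx":0,"ry":0,"rz":0,"hand":45},{"x":10,"y":0,"z":1.5,"rx":0,"ry":0,"rz":0,"hand":45},{"x":10,"y":0,"z":1.5,"rx":0,"ry":0,"rz":0,"hand":45},{"x":10,"y":0,"z":1.5,"rx":0,"ry":0,"rz":0,"hand":45},{"x":0,"y":0,"z":0,"rx":0,"ry":0,"rz":0,"hand":45}]'
python3 -c "
from h import *
where()
im=grab_frame('scene')[100:260,120:320]; cv2.imwrite('pics/s5.png',cv2.cvtColor(cv2.resize(im,None,fx=3,fy=3),cv2.COLOR_RGB2BGR))"
```

```text
clock: 18.42
eef_pos: [503.0, -62.2, 23.1]
tcp_rot: [-3.141, -0.151, 0.07]
contact_force: [0.6, -0.4, -0.1]
opening: 0.529
grasp_force: 0.0
t 18.425 bay [-98.6 -22.2  23.1] rpy [-3.141 -0.151  0.07 ] q [-0.15  0.43  2.14  0.08  0.42  1.28] F [ 0.6 -0.4 -0.1] open 0.53
```

View pics/s5.png

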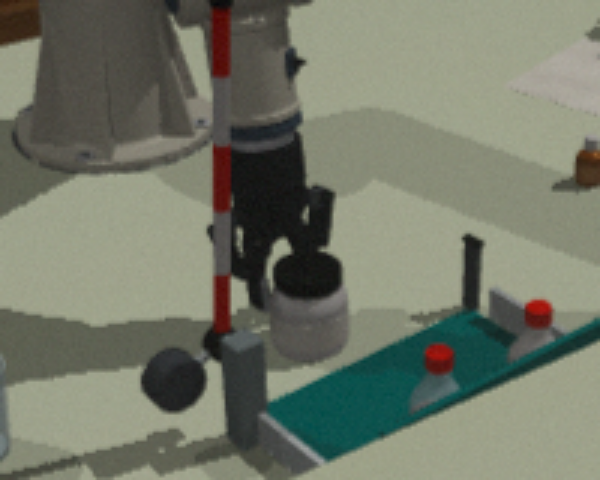

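The jar is upright and sliding ahead of the fingers (lid at crop 307,275). Continuing into the bay.

```bash
python3 -c "
from h import *
p=ray('scene',222.3,191.7,85)[:2]-O;print(p@ex,p@ey)"
python3 -m creep '[{"x":6,"y":0,"z":0.9,"rx":0,"ry":0,"rz":0,"hand":45},{"x":10,"y":0,"z":1.5,"rx":0,"ry":0,"rz":0,"hand":45},{"x":10,"y":0,"z":1.5,"rx":0,"ry":0,"rz":0,"hand":45},{"x":10,"y":0,"z":1.5,"rx":0,"ry":0,"rz":0,"hand":45},{"x":10,"y":0,"z":1.5,"rx":0,"ry":0,"rz":0,"hand":45},{"x":10,"y":0,"z":1.5,"rx":0,"ry":0,"rz":0,"hand":45},{"x":10,"y":0,"z":1.5,"rx":0,"ry":0,"rz":0,"hand":45},{"x":10,"y":0,"z":1.5,"rx":0,"ry":0,"rz":0,"hand":45},{"x":10,"y":0,"z":1.5,"rx":0,"ry":0,"rz":0,"hand":45},{"x":10,"y":0,"z":1.5,"rx":0,"ry":0,"rz":0,"hand":45},{"x":10,"y":0,"z":1.5,"rx":0,"ry":0,"rz":0,"hand":45},{"x":10,"y":0,"z":1.5,"rx":0,"ry":0,"rz":0,"hand":45},{"x":10,"y":0,"z":1.5,"rx":0,"ry":0,"rz":0,"hand":45},{"x":8,"y":0,"z":1.2,"rx":0,"ry":0,"rz":0,"hand":45},{"x":5,"y":0,"z":0.8,"rx":0,"ry":0,"rz":0,"hand":45},{"x":3,"y":0,"z":0.5,"rx":0,"ry":0,"rz":0,"hand":45},{"x":0,"y":0,"z":0,"rx":0,"ry":0,"rz":0,"hand":45},{"x":0,"y":0,"z":0,"rx":0,"ry":0,"rz":0,"hand":45}]'
python3 -c "
from h import *
where()
im=grab_frame('scene')[100:260,120:320]; cv2.imwrite('pics/s6.png',cv2.cvtColor(cv2.resize(im,None,fx=3,fy=3),cv2.COLOR_RGB2BGR))"
```

```text
-44.274156482026115 -32.0142383945068
clock: 20.72
eef_pos: [645.1, -52.1, 23.1]
tcp_rot: [-3.141, -0.15, 0.07]
contact_force: [0.0, 0.3, 0.4]
opening: 0.528
grasp_force: 0.1
t 20.725 bay [ 43.8 -22.1  23.1] rpy [-3.141 -0.15   0.07 ] q [-0.1   0.58  1.83  0.05  0.58  1.37] F [0.  0.3 0.4] open 0.53
```

View pics/s6.png

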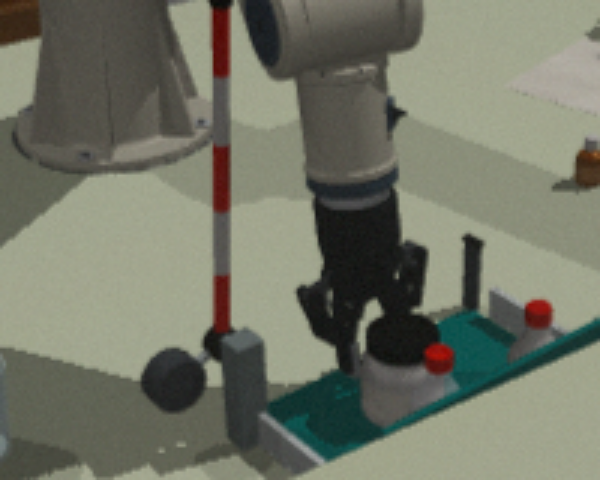

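The jar stands upright in the bay in front of the right-hand bottle (lid at crop 403,342), the bar is still up. Backing off.

```bash
python3 -c "
from h import *
p=ray('scene',254.3,213.7,85)[:2]-O;print(p@ex,p@ey)"
python3 -m creep '[{"x":-8,"y":0,"z":-1.2,"rx":0,"ry":0,"rz":0,"hand":45},{"x":-20,"y":0,"z":-3,"rx":0,"ry":0,"rz":0,"hand":45},{"x":-25,"y":0,"z":-4,"rx":0,"ry":0,"rz":0,"hand":45},{"x":-25,"y":0,"z":-4,"rx":0,"ry":0,"rz":0,"hand":45},{"x":-25,"y":0,"z":-4,"rx":0,"ry":0,"rz":0,"hand":45},{"x":-25,"y":0,"z":-10,"rx":0,"ry":0,"rz":0,"hand":45},{"x":-20,"y":0,"z":-25,"rx":0,"ry":0,"rz":0,"hand":45},{"x":-10,"y":0,"z":-25,"rx":0,"ry":0,"rz":0,"hand":45},{"x":0,"y":0,"z":0,"rx":0,"ry":0,"rz":0,"hand":45},{"x":0,"y":0,"z":0,"rx":0,"ry":0,"rz":0,"hand":45}]'
python3 -c "
from h import *
where()
im=grab_frame('top')[95:255,200:360]; cv2.imwrite('pics/t7.png',cv2.cvtColor(cv2.resize(im,None,fx=3.75,fy=3.75),cv2.COLOR_RGB2BGR))"
```

```text
98.34709247199996 -32.59437333273623
clock: 22.02
eef_pos: [478.0, -64.0, 74.6]
tcp_rot: [-3.141, -0.151, 0.07]
contact_force: [0.4, 0.9, -0.2]
opening: 0.521
grasp_force: 0.0
t 22.025 bay [-123.6  -22.2   74.6] rpy [-3.141 -0.151  0.07 ] q [-0.16  0.3   2.16  0.07  0.53  1.28] F [ 0.4  0.9 -0.2] open 0.52
```

View pics/t7.png

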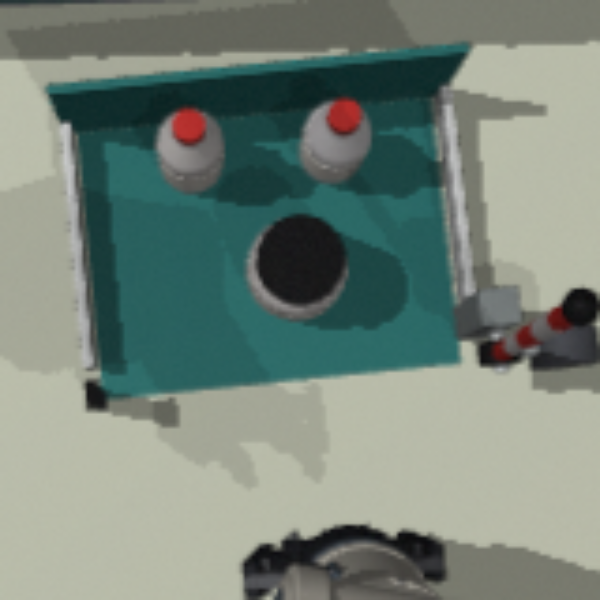

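The top view shows the jar upright in the middle of the bay (lid at crop 302,260), both bottles unmoved (caps at 188,126 and 345,115, as before), the bar up and the robot clear. Handing in.

```bash
python3 -c "
from rig import *
print(sign_off())"
```

```text
the job is handed in; nothing more can be done
None
```

I handed the job in at about 22 s: the bar stands raised, the jar is upright in the bay about 90–100 mm past the gate line, and both bay bottles look unmoved; I did not re-measure the orange jar, vial or beaker, and sign-off returned no verdict.

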